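Snap the mended cap back onto the storage jar

ROBOT

A 6-joint arm with a two-finger parallel gripper is mounted at the origin on the work surface; the furniture and walls round the work are solid. World frame = base frame: x ahead of the robot, y to its left, z up, the work surface at z = 0. Lengths are in m, angles in degrees, forces in N, time in s.
With the tool pointing down it reaches from about 0.4 to 0.825 m from the base axis. Payload 7 kg.
Tool frame: the origin (TCP) lies on the centre line of the jaws, within the pads' length; the fingertips stand 11 mm ahead of it and the grasp point (between the pads) lies 8 mm behind it; z points along the fingers, y is the line along which they close (so a half turn about z gives the same grasp; the last joint's range is limited). The gripper opens to 88 mm and grips with 3 to 60 N. Pads are 19 mm wide; open, the fingers measure 130 mm over their backs; the gripper's body (78 mm by 193 mm) begins 47 mm behind the grasp point.
Start: joints at [86.637, 20.546, 0.682, 0, -70.136, -16.507], TCP at [0.229, 0.635, 0.238] pointing down, gripper open.
Joint ranges: [-176.03, 176.03], [-82.01, 121.73], [-58.28, 71.71], [-173.87, 95.51], [-174.79, -0.11], [-173.66, 173.66]. Speed limits (degrees/s): [136.94, 136.94, 172.46, 180, 180, 180].

INTERFACE

Orientations are given as [roll, pitch, yaw] about the fixed x, y, z axes, in that order (R = Rz(yaw) Ry(pitch) Rx(roll)).
In Python, from plant import r, capture, camera_model, job gives the robot as it stands.
- The arm moves only by the tool drive_tool, never from a script. Its argument "increments" is a list that holds one entry, the list of rows, each a list of 5 numbers: the gripper's target within -1 to 1 (fully open at 1, half-way at 0, shut at -1), then the shift along the tool's x, y, z scaled (see below), then the turn about the tool's z scaled (see below). In form: [[[gripper, tx, ty, tz, roll], ...]]. A call has 1 to 5 rows; each row is the pose to reach, as a shift and turn from the pose commanded when the call began, along the tool's axes at that moment, turning the shorter way round; what a row does not reach only later rows make up. The controller multiplies each number of a shift by 120 mm and each number of a turn by 360 degrees. A row lasts 1/8 s, in which the tool goes at most 62.5 mm and 10.7 degrees, less where a joint would pass 70% of its speed; a pose out of reach is approached as far as the arm can. A call with a number of a shift or a turn outside -1 to 1 is refused whole. A call with a gripper value outside its range is refused whole. The fingers move at their own pace and stop on an object; "squeeze" is the grip in N (left out, the last holds). Time passes only in rows, so rows that repeat a pose let the fingers close. It gives the time, the measured TCP pose, the force, the opening and the grip force at its end, in the units of the state.
- r.get_state(): the state, without advancing time (a new reading comes with each control period).
- capture(name): name is "scene" or "top" or "wrist"; returns the picture (384x512x3 uint8, red, green, blue); there is no depth.
- camera_model(name): a dict with "camera_matrix" (3x3 intrinsics, pixels), "rvec" (rotation vector, rad) and "tvec" (3), from world to camera coordinates, as OpenCV has them. Camera axes: x right, y down, z forward; pixel columns grow to the right and rows downward; lengths in m; the calibration is good to about 2 mm. A picture is of the moment at which its call begins: read the wrist's pose just before it. camera_model takes no time and is no camera call; for the wrist camera it gives the pose at the moment of the call.
- job.close_job(): hands the job in; it is judged then, once.
The state is a dict: "time_s": time; "joints": joint angles; "qd": joint speeds; "joint_torque": joint torques, N m; "tcp_pos": TCP position; "eef_rot": TCP orientation; "contact_force": force on the tool from outside, world axes, zero at the start; "moment": the same for the moment, N m; "gripper_width": finger opening in m; "gripper_force": force on a finger pad.
Only numpy, scipy, OpenCV 4.12 (cv2) and the standard library are available. Lean on these libraries where they do the work, as an engineer would, in place of code of your own. Each camera call takes 0.05 s, during which the arm holds its last target. There are 200 camera calls.

TASK

The mended wooden cap of the storage jar is still held in the small sliding-jaw clamp. Slide the jaw well open by its upright peg, lift the cap straight out by its knob, set it over the steel neck of the jar and press it straight down until it clicks and its rim sits fully home on the shoulder. Keep pressing firmly after the click and finish like that: still holding the cap and still pushing it down, with the jaw left open and the salt shaker, the tin and the spice jar not disturbed.

Things in the scene. Friction and masses are not known exactly. Their poses are not given: they have to be found in the camera images.
- clamp: Pale wooden clamp fixed to the worktop, base 84 x 200 x 10 mm (x, y, z of its own frame), origin at the centre of its underside. The fixed jaw (top 40 mm up) stands at its +y end, the cap stands on the base on its centre line 45 mm to +y of the origin, and the moving jaw opens towards its -y.
- jaw (a joint): Slide of the moving jaw in m: 0 closed against the cap, grows as it moves towards the clamp's -y, 0.045 at the stop. It takes about 3 N to slide and stays where it is left. Its nose (17 to 39 mm above the worktop) hangs over the cap's rim, so the cap cannot be lifted until the jaw has moved at least 5 mm; well open means 25 mm or more.
- jaw_peg (a point): Point on the axis of the moving jaw's upright round steel peg, 65 mm above the worktop. The peg is 16 mm thick and reaches from 38 to 90 mm above the worktop; when closed it stands 53 mm from the cap's axis. The point moves with the jaw.
- cap_center (a point): Centre of the loose wooden cap (about 60 g, 75 mm high), on its axis, 37.5 mm above its underside; its z axis points up through the knob. Below: an inverted cup 48 mm wide and 34 mm high, open underneath, with a rim ring 56 mm wide and 6 mm high at the bottom whose bore is 32 mm. On top: a round knob 23 mm thick from 34 to 75 mm above the underside, to be gripped. In the clamp the cap's underside is 10 mm above the worktop.
- cap: The same cap; origin at the centre of its underside, z along its axis towards the knob.
- jar: Heavy white stoneware jar, does not move, 108 mm wide; origin at the centre of its underside, z up. Its shoulder is 90 mm above the worktop; from it rises a steel neck 29 mm thick and 27 mm high with a tapered top 19 mm wide. Sprung catches on the neck meet the rim 16 mm above the shoulder; the push rises to about 8 N near 11 mm, then drops; from 5 mm they spring in over the rim and pull it down to the shoulder, a hard stop; 10 to 15 N there is firm.
- jar_seat (a point): Centre of the jar's shoulder on the neck's axis, 90 mm above the worktop: the cap's underside rests here when home (cap_center 37.5 mm above).
- salt: Bystander: glass salt shaker with grey top, 44 x 44 x 90 mm, origin at the centre of its underside.
- tin: Bystander: food tin, 57 x 57 x 72 mm, origin at the centre of its underside.
- spice: Bystander: spice jar with lid, 45 x 45 x 106 mm, origin at the centre of its underside.
There are look-alikes about, which are no part of the job. What is shaped like the jar but green or turquoise is not meant.

How it is judged (in metres and radians):
On the way, in this order (a step that is already met when the one before it is completed fails the run):
1. the jaw has been slid well open with the cap still standing in the clamp (value of joint jaw above 0.02 m and z of cap in the frame of clamp below 0.02 m and horizontal distance between cap and jar above 0.1 m), for 0.1 s.
2. the cap has been lifted clear of the clamp by the fingers (z of cap in the frame of clamp above 0.05 m and contact force between the fingers and cap above 1 N), for 0.1 s.
3. the cap has clicked home on the jar and is still pressed down (z of cap in the frame of jar_seat below 0.003 m and horizontal distance between cap and jar_seat below 0.004 m and angle between the z axis of cap and the z axis of jar, either way round below 0.1 rad and contact force between cap and jar above 4 N), for 0.5 s.
At the end, for the whole second after the job is handed in: The cap sits upright and fully home on the jar's shoulder (within 3 mm in height, 4 mm off-centre, 0.1 rad of tilt), at rest, the fingers are still on it and it is still pressed on to the jar with more than 4 N, and the jaw is at least 20 mm open, all through the last second (all of step 3 and z of cap in the frame of jar_seat above -0.003 m and angle between cap's own z axis and vertical below 0.2 rad and contact force between the fingers and cap above 2 N and value of joint jaw above 0.02 m and linear speed of cap below 0.02 m/s); the arm keeps its last pose, push and grip.
It fails at once if the salt shaker is disturbed (distance of salt from where it was at the start of the episode above 0.03 m or angle between salt's own z axis and vertical above 0.4 rad).
It fails at once if the tin is disturbed (distance of tin from where it was at the start of the episode above 0.03 m or angle between tin's own z axis and vertical above 0.4 rad).
It fails at once if the spice jar is disturbed (distance of spice from where it was at the start of the episode above 0.03 m or angle between spice's own z axis and vertical above 0.4 rad).
It also fails if it takes over 61 s, if anything falls off the work surface, if the arm or the gripper's body presses on something with over 40 N, if the wrist force passes 120 N, or if a joint passes its speed limit or range.

## Working session

There is one attempt and no reset: what is moved stays moved. The work goes in short steps, Python scripts to look and compute and a tool call to move; the robot and the scene stay as the last step left them, time stands still between calls to the robot, and variables do not carry over. Pictures are saved under pics/ and viewed, at most 10 in all, crops included, and the job is handed in when it is done.

Besides the shell and the picture viewer there is one more tool, called as name(argument=value, ...), one argument or row to a line, values as JSON. drive_tool: Moves the arm, as the interface text tells. Its arguments: {"type":"object","properties":{"increments":{"type":"array"},"squeeze":{"type":"number"}},"required":["increments"]}

```bash
mkdir -p pics; ls; python3 - <<'E'
from plant import r,capture,camera_model
import cv2,numpy as np
print(r.get_state())
for n in("scene","top"):
    im=capture(n); cv2.imwrite(f"pics/{n}0.png",im[:,:,::-1])
    m=camera_model(n);R=cv2.Rodrigues(np.array(m["rvec"],float))[0];print(n,m["camera_matrix"],(-R.T@np.array(m["tvec"]).ravel()),R)
E
```

```text
pics
{'time_s': 0.0, 'joints': array([ 8.66362611e+01,  2.05900591e+01,  6.34674422e-01, -1.84269633e-02,
       -7.01367350e+01, -1.65058715e+01]), 'qd': array([ 0.04435814,  0.06406365,  0.02126474,  0.03269315, -0.08056833,
       -0.00417151]), 'joint_torque': array([ 4.28449739e-04, -5.82712626e+01,  2.93059981e+01,  6.99729100e+00,
        7.09085565e-03, -1.57884360e-04]), 'tcp_pos': array([0.22930499, 0.63436242, 0.23665038]), 'eef_rot': array([ 1.79906755e+02, -9.56590545e-03, -1.98758776e+01]), 'contact_force': array([ 0.78551296, -0.08762424, -0.1765243 ]), 'moment': array([ 0.02804766, -0.01444389,  0.0174895 ]), 'gripper_force': 0.0, 'gripper_width': 0.08732740511453523}
scene [[436.35151796   0.         256.88175427]
 [  0.         436.35151796 188.51221544]
 [  0.           0.           1.        ]] [1.06741821 0.67555006 0.82604069] [[-0.63531175  0.77212433  0.01424761]
 [ 0.53059032  0.44983172 -0.71841864]
 [-0.56111754 -0.44886016 -0.69546507]]
top [[496.37296142   0.         253.96861046]
 [  0.         496.37296142 187.56615664]
 [  0.           0.           1.        ]] [0.35016835 0.18582108 1.23438454] [[-1.75264895e-04 -9.99650965e-01 -2.64181339e-02]
 [-9.93303549e-01  3.22621455e-03 -1.15488749e-01]
 [ 1.15533670e-01  2.62209851e-02 -9.92957417e-01]]
```

View pics/top0.png

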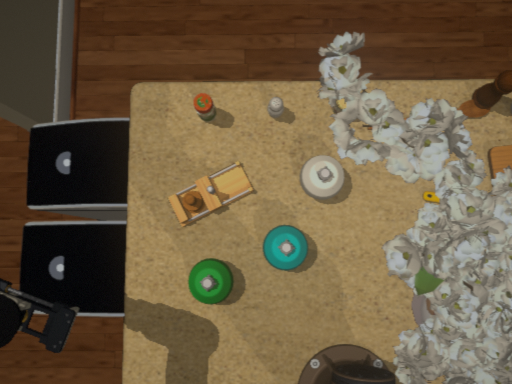

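View pics/scene0.png

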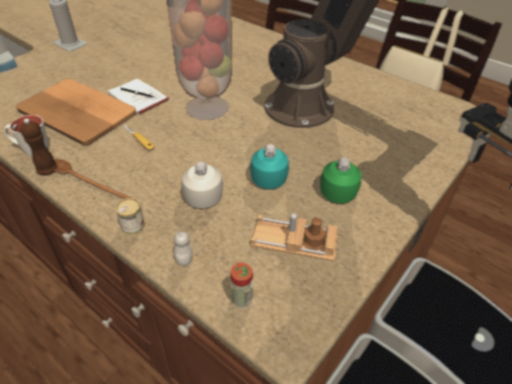

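The top view shows the clamp with the cap at about (192,203), the peg at (210,188), the white jar at (323,176), the spice jar at (204,106) and the salt at (277,107). In the scene view the tin is at (130,215). I'll zoom in on both for accurate points.

```bash
python3 - <<'E'
import cv2,numpy as np
a=cv2.imread("pics/top0.png")[140:240,160:360]; b=cv2.imread("pics/scene0.png")[150:270,170:350]
a=cv2.resize(a,None,fx=4,fy=4,interpolation=cv2.INTER_CUBIC);b=cv2.resize(b,None,fx=4,fy=4,interpolation=cv2.INTER_CUBIC)
cv2.imwrite("pics/tc.png",a);cv2.imwrite("pics/sc.png",b)
E
cat > h.py <<'E'
import cv2,numpy as np
from plant import r,capture,camera_model
class Cam:
    def __init__(s,n):
        m=camera_model(n);s.K=np.array(m["camera_matrix"],float);s.R=cv2.Rodrigues(np.array(m["rvec"],float))[0];s.t=np.array(m["tvec"],float).ravel();s.c=-s.R.T@s.t
    def ray(s,u,v):
        return s.R.T@np.linalg.inv(s.K)@np.array([u,v,1.])
    def at(s,u,v,z):
        d=s.ray(u,v);return (s.c+d*(z-s.c[2])/d[2]).round(4)
    def px(s,p):
        q=s.K@(s.R@np.array(p,float)+s.t);return (q[:2]/q[2]).round(1)
E
python3 - <<'E'
from h import *
T=Cam("top");S=Cam("scene")
for n,z,t,s in(("spice",.1,(204,101),(241,270)),("salt",.09,(277,102),(182,237)),("jarknob/neck",.117,(324,174),(201,168)),("capknob",.085,(192,201),(317,222)),("peg",.09,(210,188),(293,217))):print(n,T.at(*t,z),S.at(*s,z))
print("tin",S.at(130,207,.072),"vase",S.at(207,105,0))
E
```

```text
spice [0.6878 0.3335 0.1   ] [0.6836 0.3319 0.1   ]
salt [0.687  0.1615 0.09  ] [0.6954 0.1727 0.09  ]
jarknob/neck [0.5106 0.0566 0.117 ] [0.5281 0.0676 0.117 ]
capknob [0.4528 0.3608 0.085 ] [0.4657 0.3707 0.085 ]
peg [0.4826 0.3184 0.09  ] [0.4924 0.3224 0.09  ]
tin [ 7.019e-01 -3.000e-04  7.200e-02] vase [ 0.1964 -0.2444  0.    ]
```

View pics/tc.png

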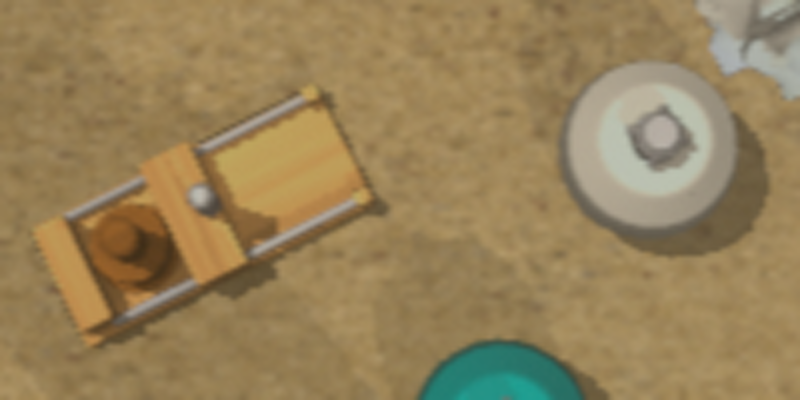

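View pics/sc.png

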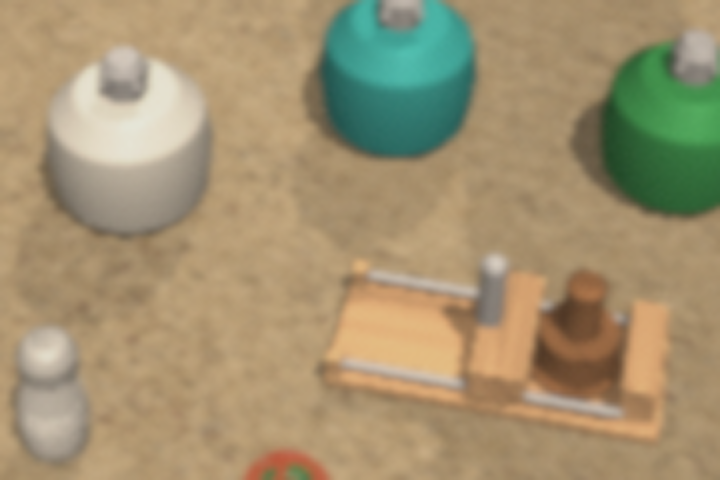

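The crops show the knob top at top-view (190,199) and scene (317,220), the peg top at (210,188) and (294,215), and the neck top at (325,172) and (201,164).

```bash
python3 - <<'E'
from h import *
T=Cam("top");S=Cam("scene");
def tri(t,s):
    P=[c.K@np.c_[c.R,c.t] for c in(T,S)]
    X=cv2.triangulatePoints(P[0],P[1],np.array(t,float),np.array(s,float)).ravel();return (X[:3]/X[3]).round(4)
D={"neck":(.117,(325.1,172.4),(201.1,164.1)),"knob":(.085,(190.1,198.6),(316.6,220.4)),"peg":(.09,(209.9,187.7),(293.6,214.8))}
for n,(z,t,s) in D.items():print(n,T.at(*t,z),S.at(*s,z),tri(t,s))
f=lambda u,v:(160+(u+.5)/4-.5,140+(v+.5)/4-.5)
# rods on both sides
for p in((70,217),(312,95),(112,322),(362,198)):print(T.at(*f(*p),.03))
# wrist camera relative to tcp
W=Cam("wrist");st=r.get_state();print(W.c,W.R,W.K,st["tcp_pos"])
# bystanders base & jar outline
print("jar outline",T.at(*f(650,148),.07))
E
```

```text
neck [0.5143 0.054  0.117 ] [0.5175 0.0575 0.117 ] [0.5147 0.0538 0.1131]
knob [0.4585 0.3653 0.085 ] [0.4622 0.3673 0.085 ] [0.4589 0.3658 0.0811]
peg [0.4833 0.3186 0.09  ] [0.486  0.3195 0.09  ] [0.4838 0.3186 0.0875]
[0.4754 0.406  0.03  ]
[0.5503 0.2578 0.03  ]
[0.4111 0.3792 0.03  ]
[0.4865 0.227  0.03  ]
[0.29385822 0.61205765 0.38386019] [[-3.39633987e-01 -9.40557601e-01  3.93103098e-04]
 [-9.08213010e-01  3.28063007e-01  2.59853406e-01]
 [-2.44536058e-01  8.78980268e-02 -9.65647996e-01]] [[345.519198     0.         253.1464604 ]
 [  0.         345.519198   189.88670811]
 [  0.           0.           1.        ]] [0.22930562 0.63441482 0.23672695]
jar outline [0.5111 0.0557 0.07  ]
```

```bash
cat >> h.py <<'E'
from scipy.spatial.transform import Rotation as Ro
def move(p,yaw):
    s=r.get_state();R=Ro.from_euler("xyz",s["eef_rot"],degrees=True).as_matrix()
    d=R.T@(np.array(p)-s["tcp_pos"])/.12
    dy=(yaw-s["eef_rot"][2]+180)%360-180
    print("shift units",d.round(3),"turn",round(-dy/360,4))
E
python3 - <<'E'
from h import *
T=Cam("top");S=Cam("scene")
for p in((335,70),(365,150),(395,250),(425,280)):
    print(p,[(z,T.at(*p,z)[:2],S.px(T.at(*p,z))) for z in(.3,.5,.7,.9)])
move([.484,.319,.2],-63.3)
E
```

```text
(335, 70) [(0.3, array([0.6881, 0.0531]), array([131.2, 136. ])), (0.5, array([0.6158, 0.0815]), array([153.8,  29.2])), (0.7, array([0.5434, 0.1099]), array([ 184.4, -114.9])), (0.9, array([0.4711, 0.1383]), array([ 227.8, -320.1]))]
(365, 150) [(0.3, array([ 0.5301, -0.0007]), array([172.3,  93.5])), (0.5, array([0.4916, 0.0392]), array([188.9,   1.8])), (0.7, array([0.4531, 0.0792]), array([ 212. , -125.4])), (0.9, array([0.4146, 0.1191]), array([ 246.2, -313.7]))]
(395, 250) [(0.3, array([ 0.3415, -0.0511]), array([214.3,  55.9])), (0.5, array([ 0.3433, -0.0004]), array([225.9, -23. ])), (0.7, array([0.3452, 0.0503]), array([ 242.4, -135.2])), (0.9, array([0.3471, 0.101 ]), array([ 267.6, -307.2]))]
(425, 280) [(0.3, array([ 0.2867, -0.1041]), array([214. ,  42.1])), (0.5, array([ 0.3003, -0.0421]), array([225.1, -32.3])), (0.7, array([0.3139, 0.02  ]), array([ 241. , -139.1])), (0.9, array([0.3275, 0.0821]), array([ 265.8, -305. ]))]
shift units [2.89  1.75  0.309] turn 0.1206
```

drive_tool(
  increments=[
    [[1, 0.32, 0.19, 0.03, 0], [1, 0.64, 0.38, 0.07, 0], [1, 0.96, 0.58, 0.1, 0]],
  ],
)

```text
time_s: 0.48
tcp_pos: [0.3146, 0.5289, 0.2248]
eef_rot: [179.9, -0.0, -19.8]
contact_force: [-0.0, 0.0, 0.6]
gripper_width: 0.0879
gripper_force: 0.0
```

drive_tool(
  increments=[
    [[1, 0.32, 0.19, 0.03, 0], [1, 0.64, 0.38, 0.07, 0], [1, 0.96, 0.58, 0.1, 0]],
  ],
)

```text
time_s: 0.85
tcp_pos: [0.3994, 0.4242, 0.2131]
eef_rot: [180.0, 0.0, -19.9]
contact_force: [0.5, 1.0, -0.3]
gripper_width: 0.0877
gripper_force: 0.0
```

drive_tool(
  increments=[
    [[1, 0.32, 0.19, 0.03, 0.03], [1, 0.64, 0.38, 0.07, 0.06], [1, 0.96, 0.58, 0.1, 0.09], [1, 0.96, 0.58, 0.1, 0.1206], [1, 0.96, 0.58, 0.1, 0.1206]],
  ],
)

```text
time_s: 1.48
tcp_pos: [0.4837, 0.3203, 0.2012]
eef_rot: [180.0, -0.0, -63.3]
contact_force: [0.1, 0.4, -0.4]
gripper_width: 0.0879
gripper_force: 0.0
```

```bash
python3 - <<'E'
from h import *
W=Cam("wrist");im=capture("wrist");s=r.get_state();print(s["time_s"],s["tcp_pos"],s["eef_rot"],s["contact_force"])
for n,p in(("peg",[.484,.3188,.09]),("knob",[.459,.366,.085])):print(n,W.px(p))
cv2.imwrite("pics/w1.png",cv2.resize(im[:,:,::-1],(768,576),interpolation=cv2.INTER_CUBIC))
np.savez("w1.npz",c=W.c,R=W.R)
E
```

```text
1.525 [0.48343629 0.32079388 0.20133284] [ 1.79974102e+02 -5.49902544e-03 -6.31182650e+01] [-0.02455443 -0.1303622   0.1731486 ]
peg [253.1 186.1]
knob [254.4 247.2]
```

View pics/w1.png

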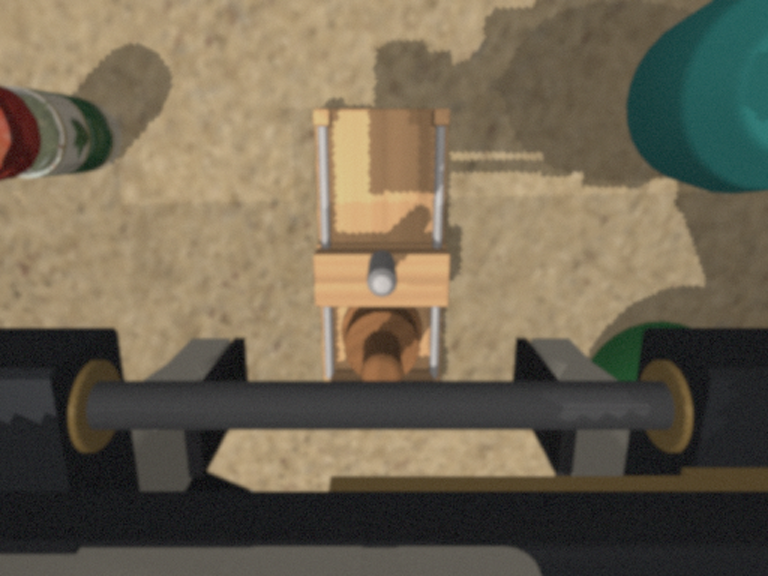

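The peg top is at (254.5,188.5) in the wrist picture, within about 1.4 mm of the predicted position, and the rods run parallel to the tool's x axis. The TCP is already over the peg, so I'll descend, grip it and slide the jaw.

drive_tool(
  increments=[
    [[1, 0, 0, 0.3, 0], [1, 0, 0, 0.6, 0], [1, 0, 0, 0.8, 0], [1, 0, 0, 0.9, 0], [1, 0, 0, 0.9, 0]],
  ],
)

```text
time_s: 2.15
tcp_pos: [0.4832, 0.3211, 0.0931]
eef_rot: [179.9, -0.0, -63.1]
contact_force: [0.4, -0.4, 0.3]
gripper_width: 0.0873
gripper_force: 0.0
```

drive_tool(
  increments=[
    [[1, 0, 0, 0.15, 0], [1, 0, 0, 0.27, 0], [-1, 0, 0, 0.27, 0], [-1, 0, 0, 0.27, 0], [-1, 0, 0, 0.27, 0]],
  ],
  squeeze=30,
)

```text
time_s: 2.78
tcp_pos: [0.4838, 0.3213, 0.0619]
eef_rot: [-179.9, 0.0, -63.3]
contact_force: [-1.2, 0.1, 0.2]
gripper_width: 0.0633
gripper_force: 0.0
```

drive_tool(
  increments=[
    [[-1, 0, 0, 0, 0], [-1, 0, 0, 0, 0], [-1, 0, 0, 0, 0]],
  ],
)

```text
time_s: 3.15
tcp_pos: [0.4835, 0.321, 0.0612]
eef_rot: [-180.0, 0.0, -63.3]
contact_force: [-0.3, -0.5, -0.8]
gripper_width: 0.033
gripper_force: 0.0
```

drive_tool(
  increments=[
    [[-1, 0, 0, 0, 0], [-1, 0, 0, 0, 0], [-1, 0, 0, 0, 0], [-1, 0, 0, 0, 0]],
  ],
)

```text
time_s: 3.65
tcp_pos: [0.4827, 0.3204, 0.061]
eef_rot: [179.9, -0.0, -63.3]
contact_force: [-5.7, -1.5, 4.9]
gripper_width: 0.0153
gripper_force: 30.0
```

drive_tool(
  increments=[
    [[-1, 0.06, 0, 0, 0], [-1, 0.12, 0, 0, 0], [-1, 0.18, 0, 0, 0], [-1, 0.25, 0, 0, 0], [-1, 0.3, 0, 0, 0]],
  ],
)

```text
time_s: 4.28
tcp_pos: [0.499, 0.2882, 0.0611]
eef_rot: [179.9, 0.0, -63.3]
contact_force: [-5.8, -0.1, 4.5]
gripper_width: 0.0155
gripper_force: 30.0
```

drive_tool(
  increments=[
    [[1, 0, 0, 0, 0], [1, 0, 0, 0, 0], [1, 0, 0, 0, 0], [1, 0, 0, -0.3, 0], [1, 0, 0, -0.6, 0]],
  ],
)

```text
time_s: 4.9
tcp_pos: [0.4996, 0.2888, 0.1336]
eef_rot: [179.9, -0.0, -63.3]
contact_force: [0.1, 0.2, 0.2]
gripper_width: 0.06
gripper_force: 0.0
```

drive_tool(
  increments=[
    [[1, 0, 0, -0.4, 0], [1, 0, 0, -0.55, 0], [1, 0, 0, -0.55, 0]],
  ],
)

```text
time_s: 5.28
tcp_pos: [0.5004, 0.2896, 0.2009]
eef_rot: [-179.8, 0.1, -63.3]
contact_force: [-0.5, 0.1, -0.8]
gripper_width: 0.0862
gripper_force: 0.0
```

```bash
python3 - <<'E'
from h import *
W=Cam("wrist");im=capture("wrist");s=r.get_state();print(s["time_s"],s["tcp_pos"],s["eef_rot"],s["contact_force"],s["gripper_width"])
for n,p in(("peg",[.499,.288,.09]),("knob",[.459,.366,.085])):print(n,W.px(p))
c=im[120:320,120:390];cv2.imwrite("pics/w2.png",cv2.resize(c[:,:,::-1],None,fx=2.9,fy=2.9,interpolation=cv2.INTER_CUBIC))
E
```

```text
5.325 [0.499681   0.28907363 0.19937271] [-1.79937553e+02  3.91534801e-02 -6.32841358e+01] [ 0.31053511 -1.2241856  -0.27282398] 0.08696904750701757
peg [255.7 186.9]
knob [256.2 284.9]
```

View pics/w2.png

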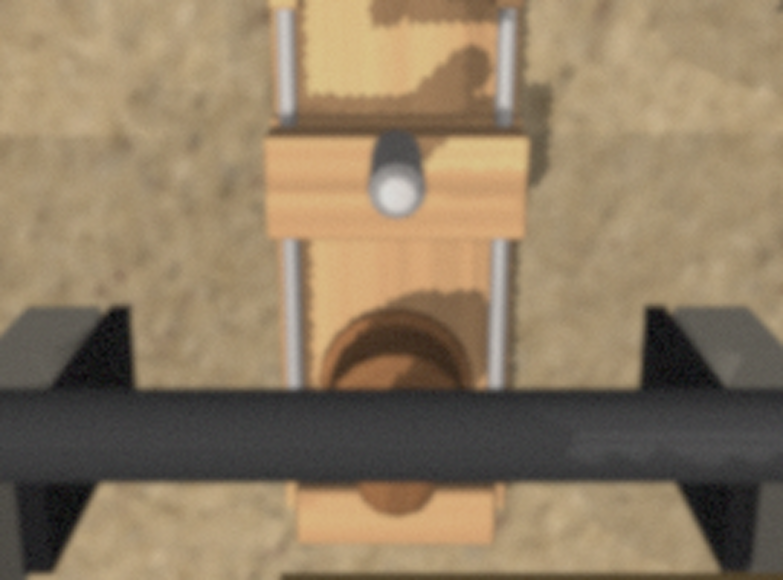

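The jaw is open, with the peg at (257,187) and the cap still standing in the clamp. The knob's lower edge is at (257,298). I'll move over the knob and measure again.

drive_tool(
  increments=[
    [[1, -0.24, 0, 0, 0], [1, -0.48, 0, 0, 0], [1, -0.72, 0, 0, 0], [1, -0.72, 0, 0, 0]],
  ],
)

```text
time_s: 5.82
tcp_pos: [0.4597, 0.3669, 0.1974]
eef_rot: [179.9, -0.1, -63.2]
contact_force: [0.1, -0.5, 0.1]
gripper_width: 0.0879
gripper_force: 0.0
```

```bash
python3 - <<'E'
from h import *
W=Cam("wrist");im=capture("wrist");s=r.get_state();print(s["time_s"],s["tcp_pos"],s["eef_rot"])
print("knob",W.px([.4593,.366,.085]),"tcp axis",W.px([*s["tcp_pos"][:2],.085]),"px->",[W.at(u,186,.085) for u in(250,256,260)],W.at(256,190,.085))
c=im[120:320,120:390];cv2.imwrite("pics/w3.png",cv2.resize(c[:,:,::-1],None,fx=2.9,fy=2.9,interpolation=cv2.INTER_CUBIC))
E
```

```text
5.875 [0.46003983 0.3661101  0.19754073] [ 1.79869312e+02 -6.31442020e-02 -6.32031006e+01]
knob [253.4 187. ] tcp axis [252.5 186.7] px-> [array([0.462 , 0.3665, 0.085 ]), array([0.4578, 0.3644, 0.085 ]), array([0.4551, 0.363 , 0.085 ])] [0.4564 0.3673 0.085 ]
```

View pics/w3.png

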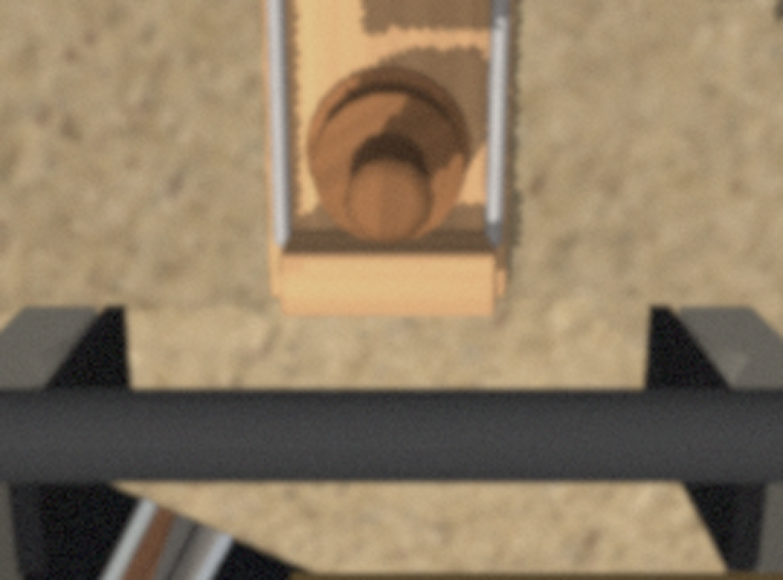

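The knob's centre is at about (254.5,189.3) in the wrist picture, 1 to 2 mm from the TCP axis. I'll correct for that and descend to grip it.

drive_tool(
  increments=[
    [[1, -0.01, 0.01, 0.3, 0], [1, -0.01, 0.01, 0.6, 0], [1, -0.01, 0.01, 0.8, 0], [1, -0.01, 0.01, 0.9, 0], [1, -0.01, 0.01, 0.9, 0]],
  ],
)

```text
time_s: 6.5
tcp_pos: [0.4592, 0.3657, 0.0903]
eef_rot: [179.9, -0.1, -63.3]
contact_force: [-0.8, 0.5, 1.0]
gripper_width: 0.0878
gripper_force: 0.0
```

drive_tool(
  increments=[
    [[1, 0, 0, 0.12, 0], [1, 0, 0, 0.24, 0], [-1, 0, 0, 0.24, 0], [-1, 0, 0, 0.24, 0], [-1, 0, 0, 0.24, 0]],
  ],
  squeeze=45,
)

```text
time_s: 7.12
tcp_pos: [0.4594, 0.3668, 0.0628]
eef_rot: [-180.0, 0.0, -63.3]
contact_force: [0.1, 0.2, 0.6]
gripper_width: 0.0631
gripper_force: 0.0
```

drive_tool(
  increments=[
    [[-1, 0, 0, 0, 0], [-1, 0, 0, 0, 0], [-1, 0, 0, 0, 0], [-1, 0, 0, 0, 0], [-1, 0, 0, 0, 0]],
  ],
)

```text
time_s: 7.75
tcp_pos: [0.4592, 0.3665, 0.0624]
eef_rot: [-180.0, -0.0, -63.3]
contact_force: [-0.2, -0.1, 0.1]
gripper_width: 0.0226
gripper_force: 45.0
```

drive_tool(
  increments=[
    [[-1, 0, 0, 0, 0], [-1, 0, 0, 0, 0]],
  ],
)

```text
time_s: 8.0
tcp_pos: [0.4593, 0.3665, 0.0624]
eef_rot: [-180.0, 0.0, -63.3]
contact_force: [0.2, -0.0, 0.5]
gripper_width: 0.0228
gripper_force: 45.0
```

drive_tool(
  increments=[
    [[-1, 0, 0, -0.15, 0], [-1, 0, 0, -0.35, 0], [-1, 0, 0, -0.6, 0], [-1, 0, 0, -0.85, 0], [-1, 0, 0, -0.85, 0]],
  ],
)

```text
time_s: 8.62
tcp_pos: [0.4601, 0.3676, 0.1669]
eef_rot: [-179.8, 0.1, -63.3]
contact_force: [-1.2, 0.4, -0.3]
gripper_width: 0.0231
gripper_force: 45.0
```

drive_tool(
  increments=[
    [[-1, 0, 0, -0.3, 0], [-1, 0, 0, -0.6, 0], [-1, 0, 0, -0.6, 0]],
  ],
)

```text
time_s: 9.0
tcp_pos: [0.46, 0.3675, 0.2387]
eef_rot: [-179.8, 0.1, -63.3]
contact_force: [-0.2, 0.5, -1.3]
gripper_width: 0.0231
gripper_force: 45.0
```

```bash
python3 - <<'E'
from h import *
print(r.get_state()["tcp_pos"]); move([.516,.056,.235],-63.3)
E
```

```text
[0.4600261  0.3674705  0.23867582]
shift units [2.528 0.751 0.023] turn 0.0001
```

drive_tool(
  increments=[
    [[-1, 0.2, 0.06, 0, 0], [-1, 0.45, 0.13, 0, 0], [-1, 0.7, 0.2, 0, 0], [-1, 0.85, 0.25, 0, 0]],
  ],
)

```text
time_s: 9.5
tcp_pos: [0.4779, 0.2596, 0.2352]
eef_rot: [179.9, -0.0, -63.4]
contact_force: [0.4, 0.7, -1.1]
gripper_width: 0.0228
gripper_force: 45.0
```

drive_tool(
  increments=[
    [[-1, 0.25, 0.15, 0, 0], [-1, 0.5, 0.3, 0, 0], [-1, 0.75, 0.45, 0, 0], [-1, 0.85, 0.5, 0, 0], [-1, 0.85, 0.5, 0, 0]],
  ],
)

```text
time_s: 10.12
tcp_pos: [0.4705, 0.1431, 0.2362]
eef_rot: [180.0, 0.0, -63.4]
contact_force: [-0.0, -0.2, -0.5]
gripper_width: 0.0228
gripper_force: 45.0
```

```bash
python3 - <<'E'
from h import *
W=Cam("wrist");im=capture("wrist");s=r.get_state();print(s["time_s"],s["tcp_pos"],s["eef_rot"],s["contact_force"])
print("neck",W.px([.515,.055,.117]),[W.at(250,100,.117),W.at(260,100,.117),W.at(250,110,.117)])
cv2.imwrite("pics/w4raw.png",im[:,:,::-1]);cv2.imwrite("pics/w4.png",cv2.resize(im[:,:,::-1],(768,576),interpolation=cv2.INTER_CUBIC))
import pickle;pickle.dump((W.K,W.R,W.t,W.c),open("w4.pkl","wb"))
E
```

```text
10.175 [0.47069313 0.14379903 0.23618124] [ 1.79999996e+02  2.92355179e-03 -6.33288408e+01] [-0.69835746  0.29298678 -0.62448845]
neck [252.4  52.8] [array([0.5018, 0.0852, 0.117 ]), array([0.4952, 0.0819, 0.117 ]), array([0.4986, 0.0917, 0.117 ])]
```

View pics/w4.png

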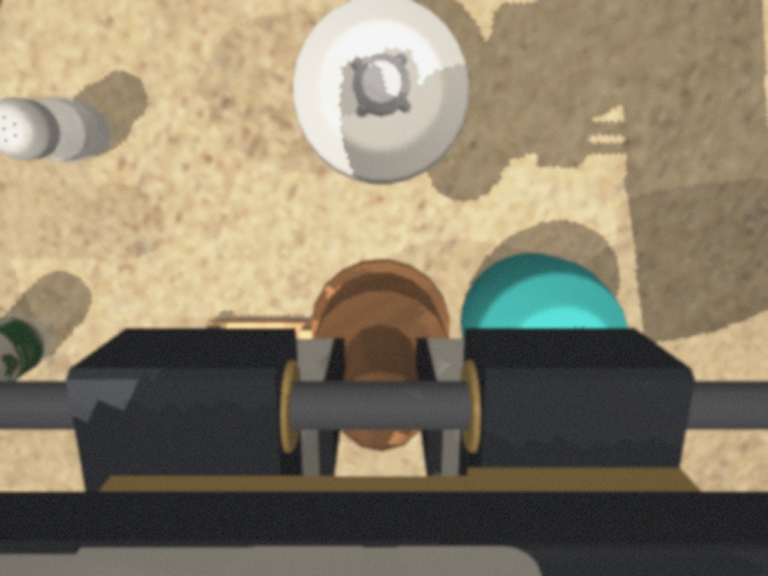

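The wrist picture shows the neck top at about (254,53), the cap's rim from column 207 to 300 (centre 253.7), and the rim's front edge at row 173. From this I can get the cap-to-neck offset directly.

```bash
python3 - <<'E'
from h import *
W=Cam("wrist");s=r.get_state();t=s["tcp_pos"];y=np.radians(s["eef_rot"][2])
X=np.array([np.cos(y),np.sin(y)]);Y=np.array([np.sin(y),-np.cos(y)])
def rel(u,v,z):
    d=W.at(u,v,z)[:2]-t[:2];return (np.array([d@X,d@Y])*1000).round(1)
print(t,"rim front",rel(253.7,173.3,t[2]-.0524),"knob/neck",rel(254,53.3,.117),"rim sides",rel(207.3,200,t[2]-.05))
print("jar body bottom-edge circle", rel(254,122,.08))
# current top/scene cap pos
print(W.px([*t[:2],.19]))
E
```

```text
[0.47069313 0.14379903 0.23618124] rim front [24.5  0.7] knob/neck [98.3  0.9] rim sides [  8.8 -26.9]
jar body bottom-edge circle [47.  1.]
[252.5 216.1]
```

drive_tool(
  increments=[
    [[-1, 0.25, 0, 0, 0], [-1, 0.5, 0, 0, 0], [-1, 0.75, 0, 0, 0], [-1, 0.836, 0, 0, 0], [-1, 0.836, 0, 0, 0]],
  ],
  squeeze=55,
)

```text
time_s: 10.8
tcp_pos: [0.5158, 0.0544, 0.2359]
eef_rot: [180.0, 0.0, -63.3]
contact_force: [-0.1, 0.0, -0.6]
gripper_width: 0.0225
gripper_force: 55.0
```

drive_tool(
  increments=[
    [[-1, 0, 0, 0.2, 0], [-1, 0, 0, 0.4, 0], [-1, 0, 0, 0.5, 0], [-1, 0, 0, 0.5, 0]],
  ],
)

```text
time_s: 11.3
tcp_pos: [0.5152, 0.0547, 0.1759]
eef_rot: [179.9, -0.0, -63.2]
contact_force: [-0.0, -0.3, -0.4]
gripper_width: 0.0227
gripper_force: 55.0
```

drive_tool(
  increments=[
    [[-1, 0, 0, 0.02, 0], [-1, 0, 0, 0.05, 0], [-1, 0, 0, 0.08, 0], [-1, 0, 0, 0.08, 0]],
  ],
)

```text
time_s: 11.8
tcp_pos: [0.5155, 0.0541, 0.1666]
eef_rot: [180.0, 0.0, -63.3]
contact_force: [-1.5, -0.1, -0.2]
gripper_width: 0.023
gripper_force: 55.0
```

Past the neck's tip with no vertical force. I'll continue slowly.

drive_tool(
  increments=[
    [[-1, 0, 0, 0.02, 0], [-1, 0, 0, 0.04, 0], [-1, 0, 0, 0.06, 0], [-1, 0, 0, 0.06, 0]],
  ],
)

```text
time_s: 12.3
tcp_pos: [0.5155, 0.0541, 0.1593]
eef_rot: [180.0, -0.0, -63.3]
contact_force: [-1.4, 0.3, -0.8]
gripper_width: 0.0226
gripper_force: 55.0
```

```bash
python3 - <<'E'
from plant import r
s=r.get_state();print(s["tcp_pos"],s["contact_force"],s["moment"])
E
```

```text
[0.51549919 0.05412486 0.15932405] [-1.36861118  0.33661372 -0.78013874] [0.02748887 0.02464425 0.04701414]
```

drive_tool(
  increments=[
    [[-1, 0, 0, 0.02, 0], [-1, 0, 0, 0.04, 0], [-1, 0, 0, 0.05, 0], [-1, 0, 0, 0.05, 0]],
  ],
)

```text
time_s: 12.8
tcp_pos: [0.5161, 0.0541, 0.1543]
eef_rot: [-180.0, -0.0, -63.3]
contact_force: [-1.2, -1.4, 5.9]
gripper_width: 0.0225
gripper_force: 55.0
```

drive_tool(
  increments=[
    [[-1, 0, 0, 0.02, 0], [-1, 0, 0, 0.04, 0], [-1, 0, 0, 0.05, 0], [-1, 0, 0, 0.05, 0]],
  ],
)

```text
time_s: 13.3
tcp_pos: [0.5152, 0.0541, 0.1469]
eef_rot: [179.9, 0.0, -63.3]
contact_force: [0.1, -1.9, -2.9]
gripper_width: 0.0226
gripper_force: 55.0
```

drive_tool(
  increments=[
    [[-1, 0, 0, 0.015, 0], [-1, 0, 0, 0.03, 0], [-1, 0, 0, 0.03, 0]],
  ],
)

```text
time_s: 13.68
tcp_pos: [0.5158, 0.0544, 0.1439]
eef_rot: [-180.0, 0.0, -63.3]
contact_force: [0.4, -0.5, -0.5]
gripper_width: 0.0228
gripper_force: 55.0
```

drive_tool(
  increments=[
    [[-1, 0, 0, 0.01, 0], [-1, 0, 0, 0.02, 0], [-1, 0, 0, 0.02, 0]],
  ],
)

```text
time_s: 14.05
tcp_pos: [0.5159, 0.0544, 0.1424]
eef_rot: [-179.9, -0.0, -63.3]
contact_force: [-2.2, 0.1, 5.8]
gripper_width: 0.0226
gripper_force: 55.0
```

drive_tool(
  increments=[
    [[-1, 0, 0, 0.01, 0], [-1, 0, 0, 0.01, 0]],
  ],
)

```text
time_s: 14.3
tcp_pos: [0.5159, 0.0544, 0.1423]
eef_rot: [-179.9, -0.0, -63.2]
contact_force: [-6.8, 0.6, 17.0]
gripper_width: 0.0226
gripper_force: 55.0
```

drive_tool(
  increments=[
    [[-1, 0, 0, 0, 0], [-1, 0, 0, 0, 0]],
  ],
)

```text
time_s: 14.55
tcp_pos: [0.5159, 0.0543, 0.1423]
eef_rot: [-179.9, -0.0, -63.2]
contact_force: [-7.5, 1.4, 16.5]
gripper_width: 0.0225
gripper_force: 55.0
```

Home and pressing at 16 N. I'll ease it slightly and relieve the side load.

drive_tool(
  increments=[
    [[-1, -0.002, 0.004, -0.003, 0], [-1, -0.002, 0.004, -0.003, 0], [-1, -0.002, 0.004, -0.003, 0], [-1, -0.002, 0.004, -0.003, 0]],
  ],
)

```text
time_s: 15.05
tcp_pos: [0.5159, 0.0544, 0.1423]
eef_rot: [-179.9, -0.0, -63.2]
contact_force: [-2.1, -0.3, 11.4]
gripper_width: 0.023
gripper_force: 55.0
```

drive_tool(
  increments=[
    [[-1, 0, 0, 0, 0], [-1, 0, 0, 0, 0], [-1, 0, 0, 0, 0], [-1, 0, 0, 0, 0], [-1, 0, 0, 0, 0]],
  ],
)

```text
time_s: 15.68
tcp_pos: [0.5159, 0.0544, 0.1423]
eef_rot: [-179.9, -0.0, -63.2]
contact_force: [-4.3, 0.2, 11.9]
gripper_width: 0.0228
gripper_force: 55.0
```

```bash
python3 - <<'E'
from h import *
im=capture("scene");s=r.get_state();print(s["contact_force"],s["tcp_pos"])
cv2.imwrite("pics/s2.png",cv2.resize(im[90:310,100:360,::-1],None,fx=2.7,fy=2.7,interpolation=cv2.INTER_CUBIC))
E
```

```text
[-3.16346774 -0.11572166 11.210791  ] [0.51586977 0.0543699  0.14230101]
```

View pics/s2.png

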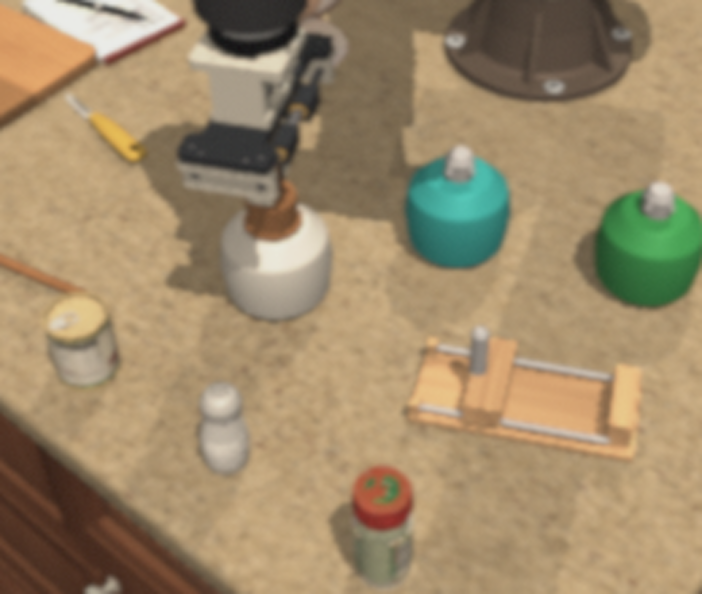

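The picture shows the cap seated on the white jar at (272,215), the jaw open at (485,375), and the tin, salt and spice jar all standing. The push is 11 to 12 N, so I'm handing it in.

```bash
python3 -c "
from plant import job
print(job.close_job())"
```

```text
the job is handed in; nothing more can be done
None
```

The job is handed in with the cap home on the white jar, still gripped and pressed down at about 11 N, the jaw about 36 mm open, and the salt shaker, tin and spice jar still standing; the hand-in gave no verdict.

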